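Make up two overhaul kits

ROBOT

A 6-joint arm with a two-finger parallel gripper is mounted at the origin on the work surface. World frame = base frame: x ahead of the robot, y to its left, z up, the work surface at z = 0. Lengths are in mm, angles in rad, forces in N, time in s.
With the tool pointing down it reaches from about 375 to 750 mm from the base axis. Payload 9 kg.
Tool frame: the origin (TCP) lies between the finger pads; the fingertips stand 11 mm ahead of it and the grasp point (between the pads) lies 8 mm behind it (nose_length is the distance from the TCP to the fingertips, in mm); z points along the fingers, y is the line along which they close (so a half turn about z gives the same grasp; the last joint's range is limited). The gripper opens to 85 mm and grips with 20 to 120 N. Pads are 22 mm wide; open, the fingers measure 114 mm over their backs; the gripper's body (76 mm by 85 mm) begins 54 mm behind the grasp point. The pads swing forward as they close: fully open they stand 13 mm farther back than shut.
Start: joints at [0.904, 0.104, 0.097, 1.564, 0, 1.353], TCP at [260.339, 540.61, 242.331] pointing down, gripper open.
Joint ranges: [-2.99, 2.99], [-0.84, 1.86], [-1.1, 1.16], [-1.84, 2.11], [-1.51, 1.56], [-3.14, 3.14]. Speed limits (rad/s): [2.22, 2.22, 2.57, 3.14, 3.14, 3.14].

INTERFACE

Orientations are given as a unit quaternion [x, y, z, w].
In Python, from station import move_pose, move_straight, goto_joints, command_gripper, sleep, solve_ik, read_camera, camera_model, Unreachable, job_done, get_time_s, get_joints, get_qd, get_joint_torque, get_tool_pos, get_orientation, get_contact_force, get_torque, get_opening, get_finger_force, nose_length gives the robot as it stands. Calls block until the motion is done:
- move_pose(position, orientation): joint-space move of the TCP to a pose.
- move_straight(position, v=150, frame=None): straight line of the TCP; frame=None keeps the orientation; v is the mean speed in mm/s.
- goto_joints(angles): joint-space move.
- command_gripper(opening): finger opening in mm; the grip force is fixed at half the most; returns when the fingers have stopped.
- sleep(seconds).
- solve_ik(position, orientation): joint angles nearest the present ones, or None.
- read_camera(name): name is "scene" or "side" or "wrist"; returns the picture (384x512x3 uint8, red, green, blue); there is no depth.
- camera_model(name): a dict with "mtx" (3x3 intrinsics, pixels), "D" ([k1, k2, p1, p2, k3] as OpenCV has them; the pictures are not rectified), "rvec" (rotation vector, rad) and "tvec" (3), from world to camera coordinates, as OpenCV has them. Camera axes: x right, y down, z forward; pixel columns grow to the right and rows downward; lengths in mm; the calibration is good to about 2 mm. A picture is of the moment at which its call begins: read the wrist's pose just before it. camera_model takes no time and is no camera call; for the wrist camera it gives the pose at the moment of the call.
A pose or a line that the arm cannot do raises Unreachable and nothing moves.
- job_done(): hands the job in; it is judged then, once.
Readings, each from a call of its own:
- get_time_s(): time.
- get_joints(): joint angles.
- get_qd(): joint speeds.
- get_joint_torque(): joint torques, N m.
- get_tool_pos(): TCP position.
- get_orientation(): TCP orientation.
- get_contact_force(): force on the tool from outside, world axes, zero at the start.
- get_torque(): the same for the moment, N m.
- get_opening(): finger opening in mm.
- get_finger_force(): force on a finger pad.
Only numpy, scipy, OpenCV 4.12 (cv2) and the standard library are available. Lean on these libraries where they do the work, as an engineer would, in place of code of your own. Each camera call takes 0.05 s, during which the arm holds its last target. There are 200 camera calls.

TASK

Make up the two overhaul kits from the stock on the plywood board: the pump kit in the three-bay tray is the large bearing, the flanged bush and the hexagon nut; the motor kit in the two-bay tray is the small bearing and the coupling hub. Put one part in the middle of each bay of its tray (any bay of that tray), flat on the bay floor and the same way up as it stood, set down and not dropped. The middle-sized bearing is not needed: leave it, the wrench and the red pump where they are.

Things in the scene. Friction and masses are not known exactly. Their poses are not given: they have to be found in the camera images.
- bearing_l_c (a point): Large ball bearing, the largest of the three: steel ring with dark shield lying flat, 62 mm outside diameter, 25 mm bore, 17 mm high, 0.23 kg. The point is its centre, 8.5 mm above its underside; z up. Starts on the 6 mm thick plywood stock board (330 by 250 mm, fixed) to the robot's right, its underside 6 mm above the bench.
- bush_c (a point): Flanged bronze bush standing on its flange, bore upright: 32 mm high, body 30 mm diameter, flange 42 mm diameter and 5 mm thick at the bottom, 0.11 kg. The point is on its axis half-way up, 16 mm above its underside; z up. Starts on the 6 mm thick plywood stock board (330 by 250 mm, fixed) to the robot's right, its underside 6 mm above the bench.
- nut_c (a point): Steel hexagon nut lying flat: 36 mm across flats (41.6 mm across corners), 19 mm high, 0.11 kg. The point is its centre, 9.5 mm above its underside; z up, its y axis is square to one pair of flats (so are the directions 60 and 120 degrees from it). Starts on the 6 mm thick plywood stock board (330 by 250 mm, fixed) to the robot's right, its underside 6 mm above the bench.
- bearing_s_c (a point): Small ball bearing, the smallest of the three: steel ring with dark shield lying flat, 37 mm outside diameter, 12 mm bore, 12 mm high, 0.06 kg. The point is its centre, 6 mm above its underside; z up. Starts on the 6 mm thick plywood stock board (330 by 250 mm, fixed) to the robot's right, its underside 6 mm above the bench.
- hub_c (a point): Jaw-coupling hub: dark steel barrel 40 mm diameter and 26 mm high with three jaws standing 14 mm up from its top (40 mm high in all), standing jaws up, 0.18 kg. The point is on its axis half-way up, 20 mm above its underside; z up. Starts on the 6 mm thick plywood stock board (330 by 250 mm, fixed) to the robot's right, its underside 6 mm above the bench.
- tray3: Three-bay kit tray: low open green plastic tray with three equal bays in a row along its own y axis; outside 122 mm (x) by 270 mm (y), fixed to the bench to the robot's left. Origin: centre of its underside, on the bench; z up. Bay floor 3 mm above the origin; outer walls 3 mm thick, tops at 22 mm, dividers 3 mm thick, tops at 16 mm. Each bay is 116 mm (x) by 86 mm (y) inside; bay centres at x = 0, y = -89, 0 and +89 mm.
- tray2: Two-bay kit tray: low open green plastic tray with two equal bays in a row along its own y axis; outside 122 mm (x) by 181 mm (y), fixed to the bench to the robot's left. Origin: centre of its underside, on the bench; z up. Bay floor 3 mm above the origin; outer walls 3 mm thick, tops at 22 mm, dividers 3 mm thick, tops at 16 mm. Each bay is 116 mm (x) by 86 mm (y) inside; bay centres at x = 0, y = -44.5 and +44.5 mm.
- bearing_m_c (a point): Middle-sized ball bearing, not needed, to be left where it is on the stock board among the other parts: lying flat, 47 mm outside diameter, 14 mm high, loose. The point is its centre, 7 mm above its underside.
- wrench: Steel combination wrench, 220 mm long, 38 mm wide, 8 mm thick, lying loose on the bench beyond the stock board, to be left alone. Origin: middle of its underside; its x axis runs along it.
- pump: Red cast pump on a foot plate, 120 mm (x) by 195 mm (y), 160 mm high, 4 kg, standing loose on the bench to the left of the trays and nearer the robot, to be left alone. Origin: centre of the underside of its foot.
Things that resemble listed ones, but are neither listed nor needed, are in the scene too. There is more than one size of the part that bears hub_c; the job needs the largest.

How it is judged:
By the outcome, as a careful person would: the job done as asked, in the order asked, and still so for the second after the job is handed in, with the robot touching nothing.
It also fails if it takes over 128 s, if anything falls off the work surface, if the arm or the gripper's body presses on something with over 40 N, if the wrist force passes 120 N, or if a joint passes its speed limit or range.

## Working session

There is one attempt and no reset: what is moved stays moved. The work goes in short steps, each a Python script; the robot and the scene stay as the last script left them, time stands still between calls to the robot, and variables do not carry over. Pictures are saved under pics/ and viewed, at most 14 in all, crops included, and the job is handed in when it is done.

```bash
mkdir -p pics; ls
python3 - <<'E'
from station import *
import cv2
for n in ("scene","side"):
    im=read_camera(n); cv2.imwrite(f"pics/{n}0.png",cv2.cvtColor(im,cv2.COLOR_RGB2BGR))
    m=camera_model(n); import numpy as np
    R=cv2.Rodrigues(np.array(m["rvec"],float))[0]; print(n,(-R.T@np.array(m["tvec"])).ravel().round(),np.array(m["mtx"]).round().tolist(),m["D"])
print(get_time_s(),get_orientation(),get_opening(),nose_length() if callable(nose_length) else nose_length)
E
```

```text
pics
scene [1163. -633.  637.] [[363.0, 0.0, 253.0], [0.0, 363.0, 191.0], [0.0, 0.0, 1.0]] [-0.10964387  0.          0.          0.          0.        ]
side [ -39. -653.  681.] [[387.0, 0.0, 251.0], [0.0, 387.0, 196.0], [0.0, 0.0, 1.0]] [0.04513165 0.         0.         0.         0.        ]
0.1 [ 2.22511019e-01  9.74930000e-01 -5.24375850e-04 -2.59802726e-04] 85.36529169875399 11.0
```

View pics/scene0.png

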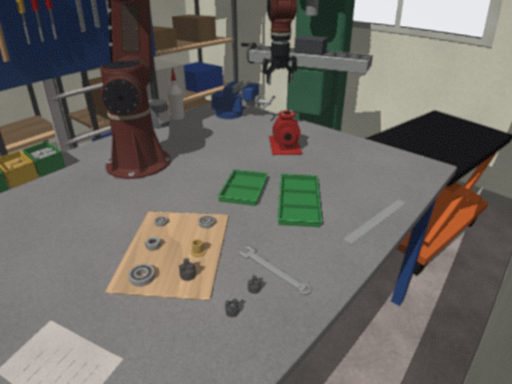

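View pics/side0.png

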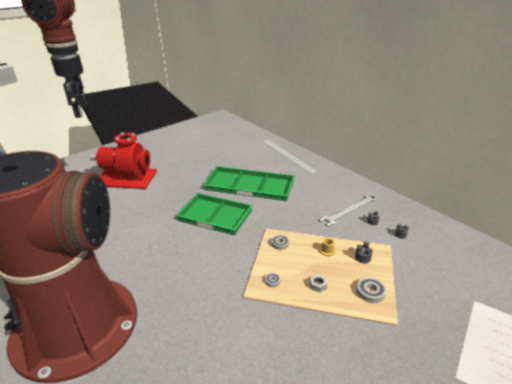

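The scene picture shows the board with candidates: bearings at (161,221), (207,222) and (142,274), the nut (153,243), the bush (198,246), and the hub (187,270). There are look-alike hubs off the board at (233,307) and (254,285). The trays are at (244,187), two bays, and (300,199), three bays. The side view shows the same arrangement.

```bash
cat > h.py <<'E'
from station import *
import numpy as np, cv2
from scipy.spatial.transform import Rotation as Rot
def cam(n):
    m=camera_model(n); return {k:np.array(m[k],float) for k in m}
def ray(m,px,z):
    p=cv2.undistortPoints(np.array(px,float).reshape(-1,1,2),m["mtx"],m["D"]).reshape(-1,2)
    R=cv2.Rodrigues(m["rvec"])[0]; c=-R.T@m["tvec"].ravel()
    d=np.c_[p,np.ones(len(p))]@R
    return c+d*((z-c[2])/d[:,2])[:,None]
def proj(m,P): return cv2.projectPoints(np.array(P,float).reshape(-1,1,3),m["rvec"],m["tvec"],m["mtx"],m["D"])[0].reshape(-1,2)
def down(yaw): # tool z down, tool y axis at world angle yaw
    y=np.array([np.cos(yaw),np.sin(yaw),0]); z=np.array([0,0,-1.]); return Rot.from_matrix(np.c_[np.cross(y,z),y,z]).as_quat()
def grab(n,f=None):
    m=cam(n); im=cv2.cvtColor(read_camera(n),cv2.COLOR_RGB2BGR)
    if f: cv2.imwrite(f"pics/{f}.png",im)
    return m,im
E
python3 - <<'E'
from h import *
S=dict(bs=(161,221),bm=(207,222),nut=(153,243),bush=(198,246),hub=(187,270),bl=(142,274),d1=(233,307),d2=(254,285),t2=(244,187),t3=(300,199))
D=dict(bs=(272,280),bm=(280,241),nut=(318,284),bush=(327,247),hub=(364,254),bl=(371,289),d1=(401,231),d2=(374,218),t2=(214,213),t3=(249,182))
a,b=cam("scene"),cam("side")
for k in S: print(k,ray(a,S[k],16)[0].round(),ray(b,D[k],16)[0].round())
w=cam("wrist"); R=cv2.Rodrigues(w["rvec"])[0]; c=-R.T@w["tvec"].ravel()
Rt=Rot.from_quat(get_orientation()).as_matrix()
print("cam in tool",Rt.T@(c-np.array(get_tool_pos())), "axes",(Rt.T@R.T).round(2),w["mtx"][0,0])
E
```

```text
bs [ 402. -181.   16.] [ 388. -183.   16.]
bm [506. -95.  16.] [495. -94.  16.]
nut [ 468. -255.   16.] [ 460. -259.   16.]
bush [ 567. -182.   16.] [ 571. -188.   16.]
hub [ 615. -260.   16.] [ 621. -264.   16.]
bl [ 545. -342.   16.] [ 540. -345.   16.]
d1 [ 778. -267.   16.] [ 768. -270.   16.]
d2 [ 769. -189.   16.] [ 761. -190.   16.]
t2 [454. 118.  16.] [433. 119.  16.]
t3 [636. 180.  16.] [615. 185.  16.]
cam in tool [  85.26803335    0.51379987 -131.89485482] axes [[-0.   -0.94 -0.33]
 [ 1.   -0.   -0.  ]
 [ 0.   -0.33  0.94]] 265.7039608941247
```

Run:
```python
from h import *
def try_(p,yaws):
    for y in yaws:
        try: move_pose(p,down(y)); print("ok",p,y,get_joints(),get_time_s()); return
        except Unreachable as e: print(e)
try_([500,140,260],[np.pi/2,-np.pi/2])
sleep(.3)
m,im=grab("wrist","w_tray"); np.savez("w_tray.npz",**m)
try_([460,-215,250],[np.pi/2,-np.pi/2])
sleep(.3)
m,im=grab("wrist","w_board"); np.savez("w_board.npz",**m)
grab("scene","scene1"); grab("side","side1")
```

```text
ok [500, 140, 260] 1.5707963267948966 [ 2.18782353e-02 -1.37436561e-01 -1.09666058e-01  1.59860952e+00
  1.78875186e-04  2.13602401e-02] 1.8083
ok [460, -215, 250] 1.5707963267948966 [-6.93795177e-01 -1.75812124e-01 -1.62308463e-01  1.58420924e+00
  2.76644689e-04 -6.94656563e-01] 3.5
```

View pics/w_tray.png

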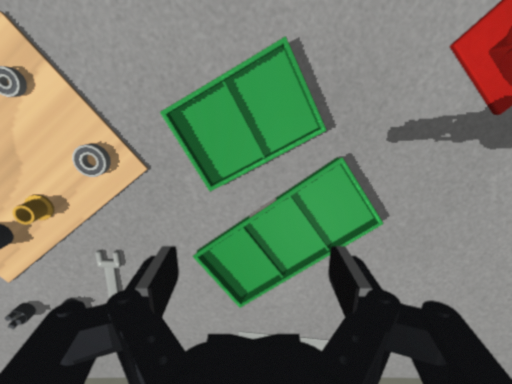

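View pics/w_board.png

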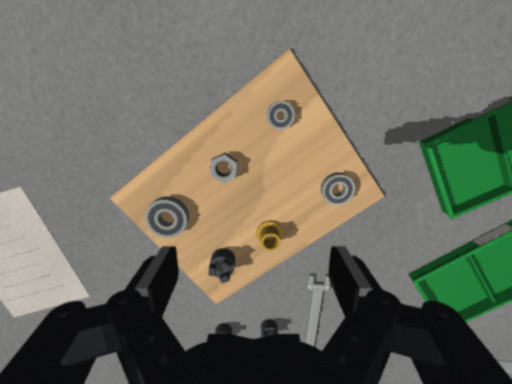

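The tray view shows the two-bay tray (corners about (163,113), (287,39), (325,131), (211,188)) and the three-bay tray ((342,157), (382,222), (243,305), (195,257)). In the board view: small bearing (281,115), middle bearing (338,187), nut (224,167), large bearing (167,216), bush (269,236), hub (222,265), decoy hubs off the board at (224,329) and (269,326).

```bash
cat >> h.py <<'E'
def parts(m,im):
    """non-wood blobs on the wooden board: list of (area, centroid px, contour)"""
    hsv=cv2.cvtColor(im,cv2.COLOR_BGR2HSV); H,S,V=cv2.split(hsv)
    return H,S,V
E
python3 - <<'E'
from h import *
m=dict(np.load("w_tray.npz")); im=cv2.imread("pics/w_tray.png")
hsv=cv2.cvtColor(im,cv2.COLOR_BGR2HSV)
g=cv2.inRange(hsv,(45,80,30),(85,255,255))
R=cv2.Rodrigues(m["rvec"])[0]; c=-R.T@m["tvec"].ravel(); print("cam",c.round())
for ct in sorted(cv2.findContours(g,cv2.RETR_EXTERNAL,cv2.CHAIN_APPROX_NONE)[0],key=cv2.contourArea)[-2:]:
    h=cv2.convexHull(ct); 
    q=cv2.approxPolyDP(h,0.03*cv2.arcLength(h,True),True).reshape(-1,2).astype(float)
    P=ct.reshape(-1,2).astype(float); n=len(q); lines=[];
    cen=ray(m,[q.mean(0)],11)[0][:2]
    for i in range(n):
        a,b=q[i],q[(i+1)%n]; u=(b-a)/np.linalg.norm(b-a); nn=np.array([-u[1],u[0]])
        t=(P-a)@u; d=(P-a)@nn; s=P[(abs(d)<3)&(t>8)&(t<np.linalg.norm(b-a)-8)]
        W=[ray(m,s,z)[:,:2] for z in (0,22)]
        # outward normal
        def fit(X):
            vx,vy,x0,y0=cv2.fitLine(X.astype(np.float32),cv2.DIST_HUBER,0,.01,.01).ravel(); nv=np.array([-vy,vx]); 
            nv*=np.sign(nv@(X.mean(0)-cen)); return nv,nv@X.mean(0)
        nv,o=fit(W[1]); z=22
        if nv@c[:2]>o: nv,o=fit(W[0]); z=0
        lines.append((nv,o)); print(np.degrees(np.arctan2(nv[1],nv[0])).round(1),"z",z,len(s))
    cs=np.array([np.linalg.solve([lines[i][0],lines[(i+1)%n][0]],[lines[i][1],lines[(i+1)%n][1]]) for i in range(n)])
    print("corners",cs.round(1).tolist(),"sides",np.linalg.norm(cs-np.roll(cs,-1,0),axis=1).round(1),"centre",cs.mean(0).round(1))
im=cv2.imread("pics/w_board.png"); hsv=cv2.cvtColor(im,cv2.COLOR_BGR2HSV)
for n,(x,y) in dict(wood=(250,140),sh=(293,125),bs=(287,108),bsdark=(281,115),nut=(216,160),hub=(222,272),bush=(262,232),bush2=(272,242),shb=(238,252)).items(): print(n,hsv[y,x])
cv2.imwrite("pics/crop1.png",cv2.resize(im[90:345,130:370],None,fx=2.3,fy=2.3,interpolation=cv2.INTER_CUBIC))
E
```

```text
cam [415. 141. 392.]
125.8 z 22 53
35.8 z 22 125
-54.3 z 22 38
-144.1 z 0 137
corners [[592.1, 339.9], [752.3, 117.4], [654.4, 47.0], [493.9, 269.1]] sides [274.2 120.5 274.  121. ] centre [623.2 193.4]
118.4 z 22 79
28.3 z 22 103
-61.4 z 22 65
-151.6 z 22 111
corners [[452.9, 240.6], [540.7, 77.3], [429.7, 16.8], [341.4, 180.3]] sides [185.4 126.4 185.9 126.8] centre [441.2 128.8]
wood [ 16 107 193]
sh [ 17 107 184]
bs [105  20  77]
bsdark [ 16 106 108]
nut [ 53   7 148]
hub [90 13 59]
bush [ 20 172 107]
bush2 [ 20 171  61]
shb [ 17 106 113]
```

View pics/crop1.png

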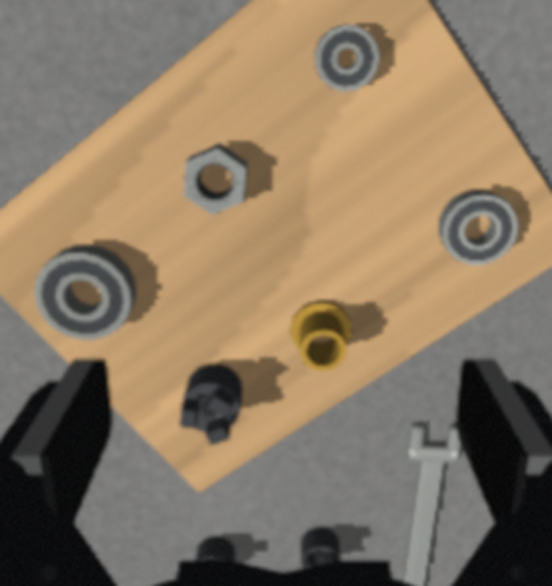

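The crop confirms the choice. The large bearing at crop (85,292), nut (216,180), bush (322,335), hub (212,400) and small bearing (347,57) are on the wood. The middle bearing is at (479,228), and the two smaller hubs at (216,550) and (320,545) are off the board. Now a close look at the large bearing, then gentle touches to find the fingertip length.

```bash
sed -i '/^def parts/,$d' h.py
cat >> h.py <<'E'
Q={"bl":(167,216),"bush":(269,236),"nut":(224,167),"bs":(281,115),"hub":(222,265),"bm":(338,187)}
Ht={"bl":17,"bush":32,"nut":19,"bs":12,"hub":40,"bm":14}
def seg(m,im,guess):
    """part blob on wood nearest the pixel guess -> contour, hull area"""
    H,S,V=cv2.split(cv2.cvtColor(im,cv2.COLOR_BGR2HSV))
    wood=(H>=10)&(H<=24)&(S>75)&(S<140)
    k=cv2.morphologyEx((~wood).astype(np.uint8)*255,cv2.MORPH_OPEN,np.ones((3,3)))
    cs=[c for c in cv2.findContours(k,cv2.RETR_EXTERNAL,cv2.CHAIN_APPROX_NONE)[0] if 80<cv2.contourArea(c)<12000]
    return min(cs,key=lambda c:np.hypot(*(c.reshape(-1,2).mean(0)-guess)))
def centre(m,im,guess,h):
    c=cv2.convexHull(seg(m,im,guess)); M=cv2.moments(c); p=(M["m10"]/M["m00"],M["m01"]/M["m00"])
    P=ray(m,c.reshape(-1,2),6+h/2)
    return ray(m,p,6+h/2)[0],p,c,np.sqrt(4/np.pi*cv2.contourArea(P[:,:2].astype(np.float32)))
def fz(): return np.array(get_contact_force())[2]
def guard(zmin,step=1.0,F=2.5,v=30):
    """lower straight until the vertical force changes by F or zmin is reached"""
    f0=fz(); p=np.array(get_tool_pos())
    while p[2]>zmin:
        p[2]-=step; move_straight(p.tolist(),v=v)
        if abs(fz()-f0)>F: return True
    return False
E
python3 - <<'E'
from h import *
m=dict(np.load("w_board.npz")); im=cv2.imread("pics/w_board.png")
for k in Q:
    c,p,h,d=centre(m,im,Q[k],Ht[k]); print(k,c.round(1),np.round(p),"dia",d.round(1))
c=centre(m,im,Q["bl"],17)[0]
move_pose([c[0],c[1],130],down(np.pi/2)); sleep(.2); print(get_time_s(),get_tool_pos())
m2,im2=grab("wrist","w_bl")
g=proj(m2,[c])[0]; r=centre(m2,im2,g,17); print("close",r[0].round(1),r[1],"dia",r[3]); 
np.save("bl.npy",r[0])
cv2.drawContours(im2,[r[2]],-1,(0,0,255),1); cv2.imwrite("pics/w_bl_m.png",im2)
E
```

```text
Traceback (most recent call last):
  File "h.py", line 28, in centre
    c=cv2.convexHull(seg(m,im,guess)); M=cv2.moments(c); p=(M["m10"]/M["m00"],M["m01"]/M["m00"])
                     ~~~^^^^^^^^^^^^
  File "h.py", line 26, in seg
    return min(cs,key=lambda c:np.hypot(*(c.reshape(-1,2).mean(0)-guess)))
ValueError: min() iterable argument is empty
```

```bash
python3 - <<'E'
s=open('h.py').read()
s=s.replace("""    cs=[c for c in cv2.findContours(k,cv2.RETR_EXTERNAL,cv2.CHAIN_APPROX_NONE)[0] if""","""    cc,hi=cv2.findContours(k,cv2.RETR_CCOMP,cv2.CHAIN_APPROX_NONE)
    cs=[c for c,q in zip(cc,hi[0]) if q[3]<0 and""")
open('h.py','w').write(s)
E
cat > a.py <<'E'
from h import *
m=dict(np.load("w_board.npz")); im=cv2.imread("pics/w_board.png")
for k in Q:
    c,p,h,d=centre(m,im,Q[k],Ht[k]); print(k,c.round(1),np.round(p),"dia",d.round(1))
c=centre(m,im,Q["bl"],17)[0]
move_pose([c[0],c[1],130],down(np.pi/2)); sleep(.2); print(get_time_s(),get_tool_pos())
m2,im2=grab("wrist","w_bl")
g=proj(m2,[c])[0]; r=centre(m2,im2,g,17); print("close",r[0].round(1),r[1],"dia",r[3]); 
np.save("bl.npy",r[0])
cv2.drawContours(im2,[r[2]],-1,(0,0,255),1); cv2.imwrite("pics/w_bl_m.png",im2)
E
python3 a.py
```

```text
bl [ 541.5 -343.9   14.5] [167. 217.] dia 66.5
bush [ 568.4 -188.6   22. ] [270. 235.] dia 43.6
nut [ 465.1 -255.5   15.5] [223. 168.] dia 40.6
bs [ 393.5 -176.9   12. ] [281. 115.] dia 37.5
hub [ 618.4 -262.5   26. ] [222. 265.] dia 48.6
bm [497. -90.  13.] [338. 189.] dia 49.8
4.95 [ 541.99553205 -343.64868227  131.95251395]
close [ 541.6 -343.    14.5] (253.247273293861, 190.60060247221355) dia 65.15298711023323
```

View pics/w_bl_m.png

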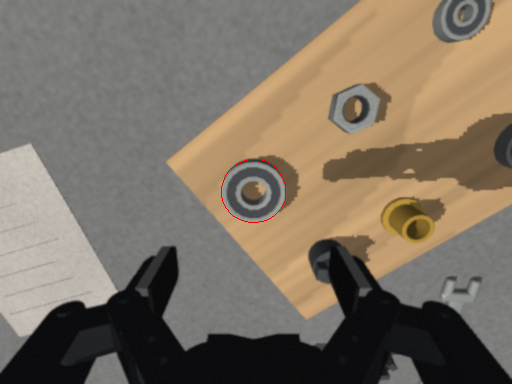

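The close view has the large bearing at pixel (253,191), outline 65 mm against the 62 mm given. The hub is at (330,260), clear of the fingers' way. Now the guarded descent.

Run:
```python
from h import *
c=np.load("bl.npy")
move_straight([c[0],c[1],32],v=150); print(get_time_s(),get_tool_pos(),get_contact_force(),nose_length())
t=guard(6,step=1.5); z=get_tool_pos()[2]
print(t,z,get_contact_force(),get_time_s())
```

```text
Traceback (most recent call last):
TypeError: 'float' object is not callable
```

Run:
```python
from h import *
print(get_time_s(),get_tool_pos(),get_contact_force(),nose_length,get_opening())
t=guard(6,step=1.5); z=get_tool_pos()[2]
print(t,z,get_contact_force(),get_time_s())
```

```text
5.8 [ 542.06404899 -343.45486748   33.12822036] [-0.76089599  0.35473864  0.04936361] 11.0 85.32391041660246
False 4.462771564816308 [-0.25532121 -0.52491015 -0.26939232] 10.55
```

No contact at TCP z = 4.5, so 11 mm is the fingertip length with the fingers shut, and it is about -2 mm when open. I'll grasp with that and carry the part to a look over the three-bay tray.

```bash
cat >> h.py <<'E'
def tray(m,im,near,ly):
    """outer rim of the green tray nearest `near`: centre, angle of long axis, sides (122 x ly)"""
    g=cv2.inRange(cv2.cvtColor(im,cv2.COLOR_BGR2HSV),(45,80,30),(85,255,255))
    C=-cv2.Rodrigues(m["rvec"])[0].T@m["tvec"].ravel()
    cs=[c for c in cv2.findContours(g,cv2.RETR_EXTERNAL,cv2.CHAIN_APPROX_NONE)[0] if cv2.contourArea(c)>4000]
    px=proj(m,[[*near,11]])[0]
    ct=min(cs,key=lambda c:-cv2.pointPolygonTest(c,tuple(map(float,px)),True))
    q=cv2.minAreaRect(ray(m,cv2.convexHull(ct).reshape(-1,2),22)[:,:2].astype(np.float32))
    return q,ct,C
E
cat > pick1.py <<'E'
from h import *
c=np.load("bl.npy")
move_straight([c[0],c[1],12],v=60); print(get_tool_pos(),get_time_s())
command_gripper(55); print("open",get_opening(),get_finger_force(),get_tool_pos())
zp=get_tool_pos()[2]; np.save("zp.npy",zp)
p=get_tool_pos(); move_straight([p[0],p[1],170],v=200); print(get_opening(),get_finger_force(),get_contact_force(),get_time_s())
move_pose([621,192,170],down(np.radians(35.8))); sleep(.2); print(get_opening(),get_time_s(),get_joints())
m,im=grab("wrist","w_t3"); np.savez("w_t3.npz",**m); q,ct,C=tray(m,im,(621,192),270); print(q,C)
E
python3 pick1.py
```

```text
[ 542.03068315 -343.40976373   12.91333459] 10.825
open 59.4219189370538 65.82358360290527 [ 541.85752187 -343.21230606   12.56201722]
59.636661191537904 65.19107222557068 [-0.47650592  0.46251573 -2.45241643] 12.125
59.71073740986434 14.275 [ 9.80538027e-02  2.54954607e-01  1.33489901e-01  1.44938271e+00
 -3.41678701e-05  1.04485992e+00]
((602.689208984375, 219.04090881347656), (128.04539489746094, 208.94735717773438), 35.77848434448242) [571.52598541 260.88761345 301.86783666]
```

View pics/w_t3.png

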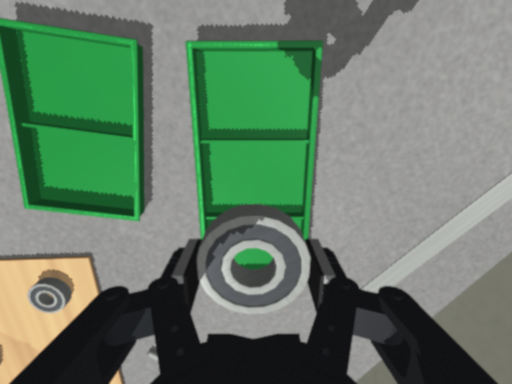

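The view shows the bearing held at about (253,262) and the tray's far rim from (187,42) to (323,41), with dividers at rows 139 and 217.

Run:
```python
from h import *
m=dict(np.load("w_t3.npz"))
c=ray(m,[(187.5,42),(322.5,41)],22)[:,:2]; print(c.round(1),np.linalg.norm(c[0]-c[1]))
a=np.radians(125.8); u=np.array([np.cos(a),np.sin(a)]); n=np.array([np.cos(np.radians(35.8)),np.sin(np.radians(35.8))])
print("centre from end",(c.mean(0)-135*u).round(1))
d=ray(m,[(200,140),(308,140)],16)[:,:2]; print("divider",d.round(1),(d.mean(0)-44.5*u).round(1))
# full row edges of green
im=cv2.imread("pics/w_t3.png"); g=cv2.inRange(cv2.cvtColor(im,cv2.COLOR_BGR2HSV),(45,80,30),(85,255,255))
for r in (60,100,130,170,190):
    xs=np.where(g[r,160:])[0]+160; w=ray(m,[(xs[0],r),(xs[-1],r)],22)[:,:2]@np.c_[n,u]; print(r,xs[0],xs[-1],w.round(1)[:,0],"mid",w[:,0].mean().round(1))
print("prior",(np.array([[621,192],[623,193.4]])@n).round(1))
# pump position rough
s=cam("scene"); print("pump",ray(s,[(271,153),(300,153)],0).round())
# tray2 here
print(tray(m,im,(441,129),181)[0])
```

```text
[[492.5 266.3]
 [593.5 340. ]] 125.0056053700896
centre from end [621.9 193.7]
divider [[548.8 195.4]
 [642.1 262.5]] [621.5 192.8]
60 187 321 [553.5 680.2] mid 616.8
100 190 318 [553.4 680.3] mid 616.9
130 193 316 [554.1 680.6] mid 617.4
170 196 313 [554.1 680.7] mid 617.4
190 197 311 [553.6 680.2] mid 616.9
prior [616.  618.4]
pump [[337. 404.   0.]
 [425. 481.   0.]]
((443.54833984375, 129.88571166992188), (132.988037109375, 186.5227508544922), 28.398359298706055)
```

```bash
cat >> h.py <<'E'
T3=(np.array([621.7,193.0]),35.78,(-89,0,89)); T2=(np.array([441.3,128.8]),28.45,(-44.5,44.5))
def bay(T,y): a=np.radians(T[1]+90); return T[0]+y*np.array([np.cos(a),np.sin(a)])
def place(T,y,zp,w):
    b=bay(T,y); o=down(np.radians(T[1]))
    move_pose([*b,110],o); move_straight([*b,zp+4],v=150); sleep(.15)
    e=b-np.array(get_tool_pos())[:2]
    t=guard(zp-6,step=.8,F=3); print("contact",t,"z",get_tool_pos()[2],"exp",zp-3,get_contact_force(),"xyerr",e.round(2))
    command_gripper(w); p=get_tool_pos(); print("rel",get_opening(),get_time_s())
    move_straight([p[0],p[1],130],v=200)
E
python3 - <<'E'
from h import *
place(T3,-89,float(np.load("zp.npy")),73)
# bush: close look
c=np.array([568.4,-188.6,22]); command_gripper(70)
move_pose([c[0],c[1],140],down(np.pi/2)); sleep(.2)
m,im=grab("wrist","w_bush"); r=centre(m,im,proj(m,[c])[0],32); print("bush",r[0].round(1),r[1],r[3]); np.save("bush.npy",r[0]); np.savez("w_bush.npz",**m); print(get_time_s())
E
```

```text
contact True z 9.593293921843806 exp 9.562017220337852 [-2.78860196 -0.96625144  5.41036145] xyerr [-1.15 -0.09]
rel 73.22878003858602 19.0417
bush [ 568.9 -188.4   22. ] (251.8371212121212, 191.20637408568442) 41.170766892711285
21.5917
```

View pics/w_bush.png

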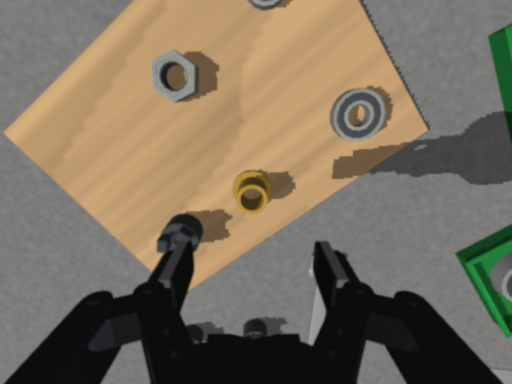

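The bush stands at about (252,191), top bore at about (252,199), with the middle bearing (358,114) and hub (182,238) clear of the fingers.

Run:
```python
from h import *
m=dict(np.load("w_bush.npz")); im=cv2.imread("pics/w_bush.png")
V=cv2.cvtColor(im,cv2.COLOR_BGR2HSV)
c=centre(m,im,(252,191),32)[2]; x,y,w,h=cv2.boundingRect(c); print(x,y,w,h)
# flange: circle through upper outline; top of blob = far(near-robot) edge of flange at z 11; bottom = top-rim at z 38
t=ray(m,[(x+w/2,y)],11)[0]; b=ray(m,[(x+w/2,y+h)],38)[0]
print("from flange",t[0]+21,"from top rim",b[0]-15,"y",ray(m,[(x+w/2,185)],10)[0][1], "bore",ray(m,[(252,199.5)],38)[0])
```

```text
233 171 39 43
from flange 572.0400829711878 from top rim 571.476358418724 y -187.78606179595528 bore [ 571.64131396 -188.21211433   38.        ]
```

```bash
cat >> h.py <<'E'
def pick(xy,yaw,zt,w,zup=150):
    o=down(yaw); move_straight([*xy,zt+40],v=150,frame=o) ; sleep(.1)
    e=np.array(xy)-np.array(get_tool_pos())[:2]
    move_straight([*(np.array(xy)+e*.8),zt-.5],v=90); print("at",np.round(get_tool_pos(),1),"F",np.round(get_contact_force(),1))
    command_gripper(w); p=get_tool_pos(); print("grip",get_opening(),get_finger_force(),p[2])
    move_straight([p[0],p[1],zup],v=200); print("up",get_opening(),get_finger_force(),get_time_s())
    return p[2]
E
python3 - <<'E'
from h import *
zp=pick((571.7,-188.0),np.pi/2,23,20)
place(T3,0,zp,50)
c=np.array([465.1,-255.5,15.5]); 
move_pose([c[0],c[1],130],down(np.pi/2)); sleep(.2)
m,im=grab("wrist","w_nut"); r=centre(m,im,proj(m,[c])[0],19); print("nut",r[0].round(1),r[1],r[3])
P=ray(m,r[2].reshape(-1,2),25)[:,:2]; P=cv2.approxPolyDP(P.astype(np.float32).reshape(-1,1,2),2.0,True).reshape(-1,2)
e=np.roll(P,-1,0)-P; L=np.linalg.norm(e,axis=1); A=np.arctan2(e[:,1],e[:,0]); s=(L*np.exp(6j*A)).sum()
print("edges",L.round(1),(np.degrees(A)%60).round(1),"edge dir mod60",np.degrees(np.angle(s))/6%60,abs(s)/L.sum(),get_time_s())
x,y=map(int,r[1]); cv2.imwrite("pics/nut_crop.png",cv2.resize(im[y-40:y+40,x-50:x+50],None,fx=5,fy=5,interpolation=cv2.INTER_CUBIC))
E
```

```text
at [ 570.9 -187.6   22.3] F [ 0.5 -0.3  0.9]
grip 28.448215210367938 59.203011989593506 23.34990019161299
up 28.529850772788965 59.13416147232056 24.2
contact True z 20.378758351328692 exp 20.34990019161299 [-3.8783339  -0.37597481  7.65886111] xyerr [-1.12 -0.07]
rel 49.87540088688024 29.8333
nut [ 465.3 -255.1   15.5] (252.25793650793648, 192.04811507936506) 41.73493992746261
edges [18.8 18.9  6.8 19.7 19.1 14.1 12.1 18.8] [52.5  1.3 36.  51.8 53.1 58.6 45.4 50.8] edge dir mod60 52.954784 0.8317696 32.5167
```

View pics/nut_crop.png

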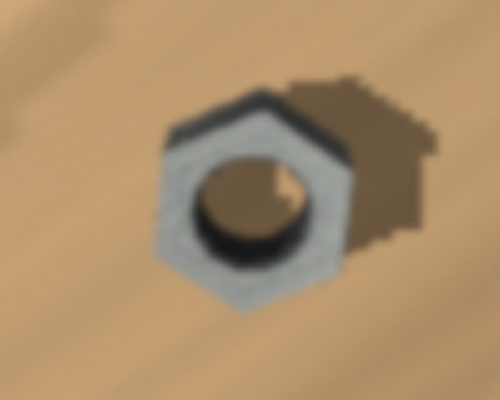

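The crop shows the nut's top face with vertices at about (263,110), (350,163), (340,270), (243,310), (158,258) and (163,155).

Run:
```python
from h import *
m=cam("wrist")
v=np.array([(263,110),(350,163),(340,270),(243,310),(158,258),(163,155)])/5+[202-.4,152-.4]
P=ray(m,v,25)[:,:2]; e=np.roll(P,-1,0)-P; L=np.linalg.norm(e,axis=1);A=np.arctan2(e[:,1],e[:,0])
a=np.degrees(np.angle((L*np.exp(6j*A)).sum()))/6; print(L.round(1),(np.degrees(A)%60).round(1),a%60,P.mean(0))
a=(a%60)+30
if abs(a%60-25)>6: raise SystemExit("angle doubtful")
xy=(P.mean(0)+[465.3,-255.1])/2; print(a,xy)
command_gripper(60)
zp=pick(xy,np.radians(a),15.5,28)
place(T3,89,zp,55)
c=np.array([393.5,-176.9,12]); 
for y in (90,60,120):
    try: move_pose([c[0],c[1],130],down(np.radians(y))); break
    except Unreachable as x: print(y,x)
sleep(.2); m,im=grab("wrist","w_bs"); r=centre(m,im,proj(m,[c])[0],12); print("bs",r[0].round(1),r[1],r[3],get_time_s()); np.save("bs.npy",r[0])
```

```text
[19.2 21.5 20.4 19.5 20.6 20.5] [57.9 56.2 54.2 56.3 56.  55. ] 55.913151157551354 [ 463.97527703 -255.28643437]
85.91315115755135 [ 464.63763852 -255.19321718]
at [ 464.1 -254.6   15.1] F [0.2 0.1 1.4]
grip 34.689837678682466 65.15046868858917 16.290396880021433
up 34.79694003276175 60.448874625144526 35.3
contact True z 13.316715959352571 exp 13.290396880021433 [-5.25527766 -1.28930285  8.97666519] xyerr [-1.1  -0.21]
rel 55.08341511729067 41.4583
bs [ 394.2 -177.6   12. ] (251.31002856713272, 191.50909637648473) 38.400602963882896 44.1917
```

Run:
```python
from h import *
c=np.load("bs.npy")
zp=pick(c[:2],np.pi/2,16,28)
place(T2,44.5,zp,55)
c=np.array([617,-262.5,26]); 
move_pose([c[0],c[1],150],down(np.pi/2)); sleep(.2); m,im=grab("wrist","w_hub"); r=centre(m,im,proj(m,[c])[0],40); print("hub",r[0].round(1),r[1],r[3],get_time_s()); np.savez("w_hub.npz",**m)
x,y=map(int,r[1]); print(x,y); cv2.imwrite("pics/hub_crop.png",cv2.resize(im[y-50:y+50,x-65:x+65],None,fx=5,fy=5,interpolation=cv2.INTER_CUBIC))
```

```text
at [ 393.8 -177.2   15.7] F [ 0.7 -0.8  0.2]
grip 34.022520488831624 59.16140913963318 16.643928812502068
up 34.05536562241652 59.75429356098175 46.6833
contact True z 13.648173922955316 exp 13.643928812502068 [-3.2751211   0.45237751  5.82225987] xyerr [-1.03 -0.04]
rel 54.989810896829894 52.3167
hub [ 619.  -262.4   26. ] (251.7471264367816, 190.68464172169234) 43.58705151482003 55.025
251 190
```

View pics/hub_crop.png

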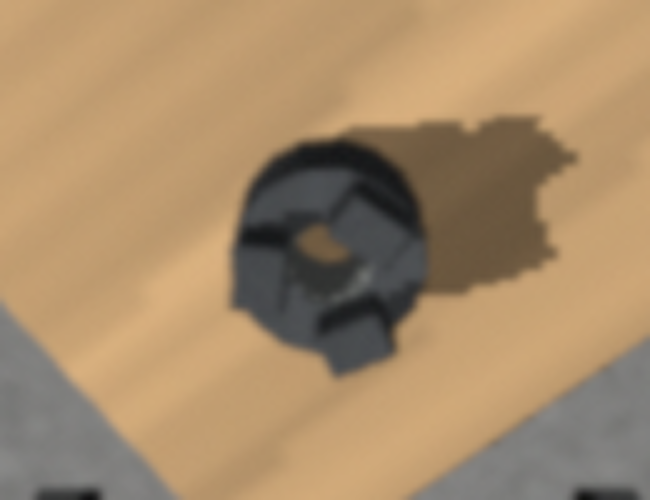

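The hub's barrel top is centred at about crop (333,260), with three jaws up. Nothing else is near on the board.

Run:
```python
from h import *
m=dict(np.load("w_hub.npz")); o=np.array([251-65-.4,190-50-.4])
p=ray(m,[np.array((333,260))/5+o,np.array((240,260))/5+o,np.array((426,260))/5+o],32); print(p.round(1),"dia",np.linalg.norm(p[1]-p[2]))
q=ray(m,[np.array((333,138))/5+o],6)[0]; print("from base edge x",q[0]+20)
xy=np.array([p[0,0],p[0,1]]); d=np.linalg.norm(xy-[619,-262.4]); print(d)
if d>6 or abs(np.linalg.norm(p[1]-p[2])-40)>3: raise SystemExit("doubt")
zp=pick(xy,np.pi/2,19,28)
place(T2,-44.5,zp,58)
move_pose([500,140,260],down(np.pi/2)); sleep(.3); grab("wrist","w_end"); m,_=grab("wrist"); np.savez("w_end.npz",**m); print(get_time_s())
```

```text
[[ 617.9 -261.9   32. ]
 [ 617.9 -280.4   32. ]
 [ 617.9 -243.4   32. ]] dia 37.013133039821334
from base edge x 619.3465710325186
1.2215666093580102
at [ 616.9 -261.3   18.1] F [-0.4 -1.  -0.1]
grip 38.732987330700254 60.61523795127869 19.563885682949106
up 38.49713502281931 60.31993746757507 57.575
contact True z 16.501757409949494 exp 16.563885682949106 [-2.09726247  0.28412935  5.75203542] xyerr [-1.04  0.13]
rel 58.15094823880042 62.9667
65.0
```

View pics/w_end.png

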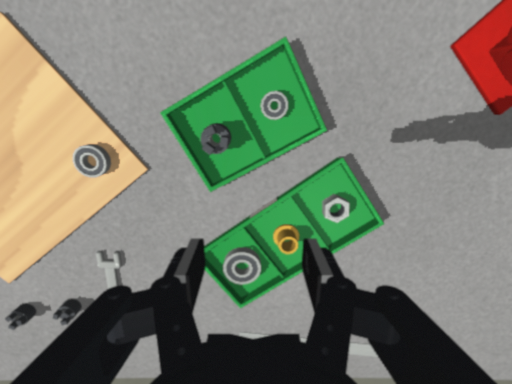

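All five parts are in their bays: hub (216,138), small bearing (274,105), large bearing (242,267), bush (287,238), nut (337,208). The middle bearing, wrench and pump look undisturbed. I'll check the offsets numerically.

Run:
```python
from h import *
m=dict(np.load("w_end.npz"))
for n,px,z,T,y in (("bl",(242,267),20,T3,-89),("bush top",(288,246),35,T3,0),("nut",(337,209),22,T3,89),("bs",(274,105),15,T2,44.5),("hub",(216,138),29,T2,-44.5)):
    p=ray(m,px,z)[0][:2]; a=np.radians(T[1]); d=p-bay(T,y); print(n,"offset in tray x,y",round(d@[np.cos(a),np.sin(a)],1),round(d@[-np.sin(a),np.cos(a)],1))
# measured tray bay centres from corners in this view
im=cv2.imread("pics/w_end.png"); print(tray(m,im,T2[0],181)[0],tray(m,im,T3[0],270)[0])
```

```text
bl offset in tray x,y -0.2 2.1
bush top offset in tray x,y 2.8 -1.1
nut offset in tray x,y 0.3 1.5
bs offset in tray x,y 0.9 0.4
hub offset in tray x,y 0.5 0.9
((441.5393981933594, 128.80545043945312), (127.91239929199219, 187.06744384765625), 28.41813850402832) ((620.4177856445312, 190.42051696777344), (131.58499145507812, 277.1199035644531), 35.668216705322266)
```

All five parts are within about 3 mm of their bay centres.

```bash
python3 -c "
from station import *
print(job_done(),get_time_s())"
```

```text
the job is handed in; nothing more can be done
the job is handed in; nothing more can be done
```

Both kits are made up and handed in at about 65 s of the 128 s allowed: all five parts are set down within about 3 mm of their bay centres, and the middle bearing, wrench and pump were left alone.

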